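# Load the bottle warmer from the drying tray and wind its timer

## Robot

A 6-joint arm with a two-finger parallel gripper is mounted at the origin on the work surface. World frame = base frame: x ahead of the robot, y to its left, z up, the work surface at z = 0. Lengths are in m, angles in degrees, forces in N, time in s.
With the tool pointing down it reaches from about 0.25 to 0.775 m from the base axis. Payload 4 kg.
Tool frame: the origin (TCP) lies midway between the tips of the shut fingers; the grasp point (between the pads) lies 19 mm behind it; x points along the fingers, y is the direction in which the jaws open and shut, and the axes are right-handed (so a half turn about x gives the same grasp; the last joint's range is limited). The gripper opens to 94 mm and grips with 3 to 60 N. Pads are 16 mm wide; open, the fingers measure 119 mm over their backs; the gripper's body (75 mm by 177 mm) begins 78 mm behind the grasp point.
Start: joints at [-71.454, 4.996, 78.535, -0, 96.463, -5.907], TCP at [0.228, -0.501, 0.206] pointing down, gripper open.
Joint ranges: [-177.83, 177.83], [-43.37, 116.18], [15.69, 146.23], [-61.86, 241.86], [9.47, 152.12], [-147.06, 147.06]. Speed limits (degrees/s): [159.86, 159.86, 180, 180, 180, 180].

## Interface

Orientations are given as a 3x3 rotation matrix whose columns are the frame's x, y, z axes.
In Python, from workcell import status, imaging, close_job gives the robot as it stands.
- The arm moves only by the tool carry_out, never from a script. Its arguments are lists of equal length, an entry for each row: "translation": the shift along the tool's x, y, z in m, a list of three; "twist": the turn about the tool's x in rad; "jaw": the closure in counts, from 0 (fully open) to 255 (shut). A call has 1 to 12 rows; each row is the pose to reach, as a shift and turn from the pose commanded when the call began, along the tool's axes at that moment; what a row does not reach only later rows make up. A row lasts 1/12 s, in which the tool goes at most 41.7 mm and 7.16 degrees, less where a joint would pass 70% of its speed; a pose out of reach is approached as far as the arm can. A call with a gripper value outside its range is refused whole. The fingers move at their own pace and stop on an object; "grip_force" is the grip in N (left out, the last holds). Time passes only in rows, so rows that repeat a pose let the fingers close. It gives the time, the measured TCP pose, the force and the opening at its end, in the units of the state.
- status.sense(): the state, without advancing time (a new reading comes with each control period).
- imaging.camera(name): name is "scene" or "top"; returns the picture (384x512x3 uint8, red, green, blue); there is no depth.
- imaging.calibration(name): a dict with "fov_y" (degrees; the focal length in pixels is half the picture's height over the tangent of half this angle, whatever the lens; pixels are square), "cx", "cy" (the principal point, pixels), "k1" (the pictures are not rectified: a ray, as slopes to the right and down, at radius r is drawn at 1 + k1 r^2 times it, then the intrinsics apply), "rvec" (rotation vector, rad) and "tvec" (3), from world to camera coordinates, as OpenCV has them. Camera axes: x right, y down, z forward; pixel columns grow to the right and rows downward; lengths in m; the calibration is good to about 2 mm. A picture is of the moment at which its call begins. calibration takes no time and is no camera call.
- close_job(): hands the job in, once; it reports no verdict.
The state is a dict: "time_s": time; "joint_pos": joint angles; "dq": joint speeds; "joint_torque": joint torques, N m; "tool_pos": TCP position; "tool_rot": TCP orientation; "wrist_force": force on the tool from outside, world axes, zero at the start; "moment": the same for the moment, N m; "width": finger opening in m.
Only numpy, scipy, OpenCV 4.12 (cv2) and the standard library are available. Lean on these libraries where they do the work, as an engineer would, in place of code of your own. Each camera call takes 0.05 s, during which the arm holds its last target. There are 200 camera calls.

## Task

Pick the drying tray up by its handle and tip the three bottle caps out through its open edge into the warmer's bowl, keeping the gripper off the clean caps, then lay the empty tray flat back on its mat. After that, turn the warmer's timer knob clockwise until it has come to its stop and its clutch just begins to slip, stop there and let go. Leave the bottles, the jug and the pacifier box where they stand.

Things in the scene. Friction and masses are not known exactly. Their poses are not given: they have to be found in the camera images.
- tray: Steel drying tray, green handle, about 0.2 kg. Origin on its underside; x towards the handle, z up. Floor 130 x 98 mm, 4 mm thick, x=-85 to +45. Lips 22 mm high at y=+-47, 26 mm at x=+47; the end x=-85 is open. Handle: upright fin 36 (x) x 14 (y) x 64 mm high, centred at x=+67, y=0. Caps begin to slide on it at 16 to 23 degrees of tilt, slowly at first.
- tray_grip (a point): Point in the handle fin to grip, at (67, 0, 44) mm in the tray's frame, same axes; close the fingers along y.
- tray_edge (a point): Middle of the tray's open edge, at floor level, (-85, 0, 4) mm in the tray's frame, same axes.
- mat: Dark rubber drip mat fixed on the counter, 230 (x) x 150 (y) x 4 mm, on which the tray lies. Origin: centre of its underside.
- cap0: Yellow hard plastic screw cap, closed, 38 mm across, 18 mm high, 14 g, lying in the tray. Origin: centre of its underside.
- cap1: Green screw cap, as cap0.
- cap2: Red screw cap, as cap0.
- warmer: Fixed white bottle warmer. Origin on the counter under the middle of its round bowl: outside diameter 160, inside 150, rim 100 mm high, inner floor 20 mm high. A console with a sloped panel stands beside it, centred 155 mm along the warmer's -y; the panel's normal leans 30 degrees from vertical towards the warmer's -y, away from the bowl.
- bowl_mouth (a point): Centre of the bowl's mouth, at rim height (100 mm), axes of the warmer.
- knob_grip (a point): Point to grip on the timer knob, 40 mm off the sloped panel, 12 mm below the knob's top. Its z is the turning axis, out of the panel (30 degrees from vertical); its x runs along the knob's blue bar (40 mm long, 12 mm thick along y, 36 mm high). The point turns with the knob.
- dial (a joint): Angle of the timer shaft (black disc with white pointer under the knob), rad, growing clockwise seen from above the panel. Starts between 0 and 0.5; hard stop at 1.2, where the pointer meets the orange mark on the panel. Takes about 0.03 N m, stays where left.
- knob (a joint): Slip of the knob against the shaft (rad, clockwise): 0 (bar in line with the pointer) until the shaft is at its stop; then the clutch gives at about 0.13 N m and this grows as the knob is turned on. Stop soon after it starts to grow: 0.04 to 0.6 counts as the first slip.
- bottle_a: Bystander: empty glass bottle with blue sleeve, 60 mm across, 128 mm high, standing on the 60 mm high smoked oak shelf (100 mm deep) at the back of the counter, like the other bystanders. Origin: centre of its underside.
- bottle_b: Bystander: the same bottle with an orange sleeve.
- jug: Bystander: white ceramic jug, 80 mm across, 90 mm high, handle at its +y. Origin: centre of its underside.
- pacifier_box: Bystander: round blue pacifier box with a white cap, 74 mm across, 60 mm high. Origin: centre of its underside.

How it is judged (in metres and radians):
On the way, in this order (a step that is already met when the one before it is completed fails the run):
1. all three caps are in the warmer's bowl (horizontal distance between each of cap0, cap1, cap2 and bowl_mouth below 0.075 m and z of each of cap0, cap1, cap2 in the frame of warmer below 0.095 m), for 0.2 s.
2. the empty tray lies flat on its mat again, released (all of step 1 and horizontal distance between tray and mat below 0.055 m and angle between tray's own z axis and vertical below 0.08 rad and height (world z) of tray below 0.012 m and contact force between the fingers and tray below 0.1 N and linear speed of tray below 0.03 m/s), for 0.2 s.
At the end, for the whole second after the job is handed in: All three caps lie at rest inside the warmer's bowl; the tray lies flat (within about 5 degrees) on its mat, its origin within 55 mm of the mat's centre, released and still; the timer shaft is at its stop (above 1.14 rad) and the knob has slipped by 0.04 to 0.6 rad (all of step 2 and value of joint dial above 1.14 rad and value of joint knob between 0.04 and 0.6 rad and linear speed of each of cap0, cap1, cap2 below 0.05 m/s); the robot touches nothing.
It fails at once if a bottle, the jug or the pacifier box is shifted by 30 mm or knocked over (distance of any of bottle_a, bottle_b, jug, pacifier_box from where it was at the start of the episode above 0.03 m or angle between any of bottle_a, bottle_b, jug, pacifier_box's own z axis and vertical above 0.35 rad).
It fails at once if the gripper's fingers touch a cap (contact force between the fingers and cap0 above 0.5 N or contact force between the fingers and cap1 above 0.5 N or contact force between the fingers and cap2 above 0.5 N).
It fails at once if the knob is forced on past the first slip (more than 0.6 rad) (value of joint knob above 0.6 rad).
It also fails if it takes over 64 s, if anything falls off the work surface, if the arm or the gripper's body presses on something with over 40 N, if the wrist force passes 120 N, or if a joint passes its speed limit or range.

## Working session

There is one attempt and no reset: what is moved stays moved. The work goes in short steps, Python scripts to look and compute and a tool call to move; the robot and the scene stay as the last step left them, time stands still between calls to the robot, and variables do not carry over. Pictures are saved under pics/ and viewed, about 8 in all and at most 12, crops included, and the job is handed in when it is done.

Besides the shell and the picture viewer there is one more tool, called after "Emit:" as name([rows], argument=value, ...), one row to a line, values as JSON. carry_out: Moves the arm, as the interface text tells. Its arguments: {"type":"object","properties":{"translation":{"type":"array"},"twist":{"type":"array"},"jaw":{"type":"array"},"grip_force":{"type":"number"}},"required":["translation","twist","jaw"]}

```bash
mkdir -p pics; ls
python3 - <<'E'
from workcell import status, imaging
import cv2
s=status.sense()
print(s)
for n in("scene","top"):
    print(imaging.calibration(n))
    cv2.imwrite(f"pics/{n}0.png",cv2.cvtColor(imaging.camera(n),cv2.COLOR_RGB2BGR))
a=cv2.imread("pics/scene0.png");b=cv2.imread("pics/top0.png")
E
```

```text
pics
{'time_s': 0.0, 'joint_pos': array([-7.14552419e+01,  5.04022887e+00,  7.86222515e+01, -1.42496404e-03,
        9.64626392e+01, -5.90924164e+00]), 'dq': array([-0.03146659,  0.01732955,  0.0082333 , -0.05117502, -0.02881375,
        0.00690112]), 'joint_torque': array([ 5.44071190e-05, -3.40183711e+01, -3.02425933e+01,  7.16640777e-02,
        3.31194210e-02, -1.58938155e-04]), 'tool_pos': array([ 0.22747824, -0.50016515,  0.20431557]), 'tool_rot': array([[-7.17959412e-04,  4.13959237e-01, -9.10295136e-01],
       [ 2.06249648e-03, -9.10292822e-01, -4.13959811e-01],
       [-9.99997615e-01, -2.17468686e-03, -2.00236169e-04]]), 'wrist_force': array([ 1.05715147,  0.20507717, -0.30682827]), 'moment': array([ 0.05429768, -0.00720645, -0.04978404]), 'width': 0.09439719499398004}
{'fov_y': 48.92257303514053, 'cx': 250.25836968488974, 'cy': 184.34683129648855, 'k1': -0.15387254561528257, 'rvec': array([ 2.32509507,  0.65469209, -0.26520472]), 'tvec': array([-0.56169897, -0.15955106,  1.09169186])}
{'fov_y': 51.27840679909082, 'cx': 256.0724671300571, 'cy': 196.49105381118062, 'k1': -0.018872532434935797, 'rvec': array([ 2.15253858, -2.20053262,  0.14419217]), 'tvec': array([0.04391883, 0.65483078, 0.79127794])}
```

View pics/scene0.png

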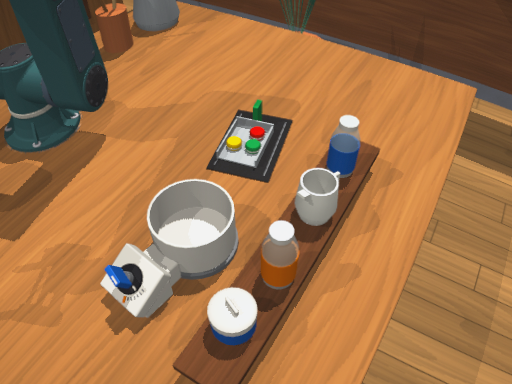

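View pics/top0.png

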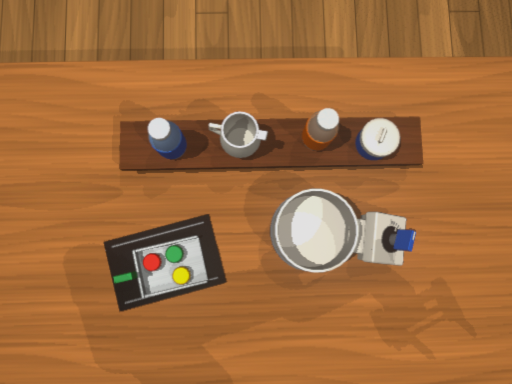

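The scene view shows the tray with its handle away from the bowl and its open edge facing the bowl. In the top view the handle is near (122,278), the caps are near (152,262), (175,254) and (181,275), the bowl is centred near (317,231), and the blue knob bar is near (404,240).

The tool can only yaw, so I'll tip the tray by pivoting it in a light grip over the bowl rim, and push the knob bar with the shut fingers.

```bash
cat > h.py <<'E'
import numpy as np, cv2
from workcell import status, imaging
def cam(n):
    c=imaging.calibration(n); f=192/np.tan(np.radians(c['fov_y']/2))
    R=cv2.Rodrigues(c['rvec'])[0]
    return np.array([[f,0,c['cx']],[0,f,c['cy']],[0,0,1]]),np.array([c['k1'],0,0,0,0.]),R,c['tvec'],c['rvec']
def ray(n,uv):
    K,D,R,t,_=cam(n)
    p=cv2.undistortPoints(np.float64(uv).reshape(-1,1,2),K,D).reshape(-1,2)
    return -R.T@t,np.c_[p,np.ones(len(p))]@R
def onplane(n,uv,z):
    o,d=ray(n,uv); return o+d*((z-o[2])/d[:,2])[:,None]
def tri(uv1,uv2,n1="scene",n2="top"):
    o1,d1=ray(n1,[uv1]);o2,d2=ray(n2,[uv2]);d1,d2=d1[0],d2[0]
    s=np.linalg.lstsq(np.c_[d1,-d2],o2-o1,rcond=None)[0]
    a,b=o1+s[0]*d1,o2+s[1]*d2
    return (a+b)/2,np.linalg.norm(a-b)
def proj(n,P):
    K,D,R,t,r=cam(n); return cv2.projectPoints(np.float64(P).reshape(-1,1,3),r,t,K,D)[0].reshape(-1,2)
def mask(im,h0,h1,s=120,v=50):
    return cv2.inRange(cv2.cvtColor(im,cv2.COLOR_RGB2HSV),(h0,s,v),(h1,255,255))
def shot(n,name=None):
    im=imaging.camera(n)
    if name: cv2.imwrite(f"pics/{name}.png",im[:,:,::-1])
    return im
def blobs(m,amin=15):
    k,l,s,c=cv2.connectedComponentsWithStats(m); return [(int(s[i,4]),s[i,:4].tolist(),c[i].round(1)) for i in range(1,k) if s[i,4]>=amin]
E
python3 - <<'E'
from h import *
np.set_printoptions(precision=4,suppress=True)
T=cv2.imread("pics/top0.png")[:,:,::-1].copy();S=cv2.imread("pics/scene0.png")[:,:,::-1].copy()
for n,I in(("top",T),("scene",S)):
    for c,a,b in(("green",45,85),("blue",100,125),("yellow",22,35),("red",0,4)):
        print(n,c,blobs(mask(I,a,b,150,60)))
hsv=cv2.cvtColor(T,cv2.COLOR_RGB2HSV)
# mat
m=cv2.inRange(hsv[200:320,95:235],(0,0,0),(180,255,45)); 
m=cv2.morphologyEx(m,cv2.MORPH_OPEN,np.ones((3,3)))
cs,_=cv2.findContours(m,cv2.RETR_EXTERNAL,cv2.CHAIN_APPROX_NONE);c=max(cs,key=cv2.contourArea)+np.array([95,200])
P=onplane("top",c.reshape(-1,2).astype(float),.004)[:,:2].astype(np.float32)
r=cv2.minAreaRect(P);print("mat",r,cv2.boxPoints(r))
# caps tops
for nm,uv in(("r",(152,262)),("g",(175,254)),("y",(181,275))): print(nm,onplane("top",[uv],.026))
# bright crop for view
a=cv2.resize(T[180:310,260:440],None,fx=4,fy=4,interpolation=3)
b=cv2.resize(S[240:325,90:200],None,fx=5,fy=5,interpolation=3)
cv2.imwrite("pics/w_top.png",a[:,:,::-1]);cv2.imwrite("pics/w_sc.png",b[:,:,::-1])
E
```

```text
top green [(186, [167, 246, 15, 16], array([173.8, 253.5])), (121, [114, 273, 18, 10], array([122.6, 277.6]))]
top blue [(292, [395, 230, 19, 20], array([404. , 239.8]))]
top yellow [(243, [173, 267, 17, 17], array([181., 275.]))]
top red [(244, [143, 254, 18, 17], array([151.5, 261.7]))]
scene green [(142, [253, 100, 9, 21], array([256.9, 110.7])), (134, [246, 139, 14, 12], array([252.5, 144.8]))]
scene blue [(595, [327, 144, 32, 30], array([341.1, 160.4])), (323, [105, 265, 27, 23], array([118.3, 276.1])), (303, [212, 324, 44, 21], array([234.4, 337.2]))]
scene yellow [(151, [226, 136, 16, 13], array([233.4, 142. ]))]
scene red [(140, [250, 126, 15, 12], array([256.8, 131.7]))]
mat ((0.46290892362594604, 0.2920212745666504), (0.05415218323469162, 0.0622139610350132), 14.738834381103516) [[0.4288 0.3152]
 [0.4446 0.255 ]
 [0.497  0.2688]
 [0.4812 0.329 ]]
r [[0.5264 0.2451 0.026 ]]
g [[0.5415 0.1982 0.026 ]]
y [[0.4988 0.1861 0.026 ]]
```

View pics/w_top.png

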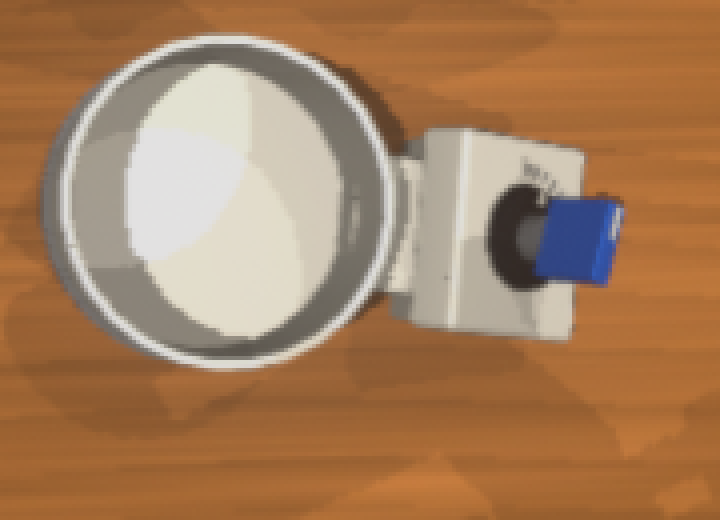

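View pics/w_sc.png

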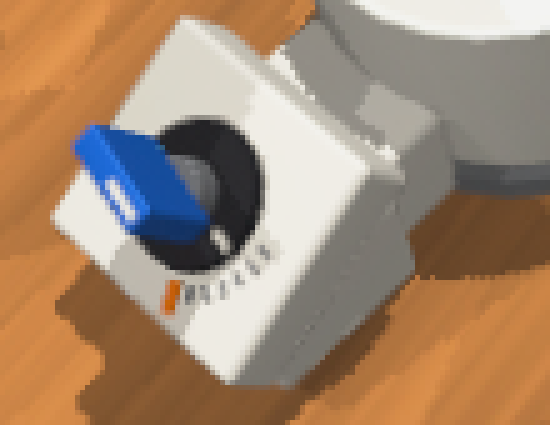

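The top crop shows the rim's outer edge spanning crop x 63–393 and y 37–368, with the bar running nearly along world x. The scene crop shows the pointer at (220,240) and the orange mark at (170,297). That puts clockwise from +x towards −y.

Run:
```python
from h import *
np.set_printoptions(precision=4,suppress=True)
T=cv2.imread("pics/top0.png")[:,:,::-1].copy();S=cv2.imread("pics/scene0.png")[:,:,::-1].copy()
print("cams",ray("top",[(0,0)])[0],ray("scene",[(0,0)])[0])
hsv=cv2.cvtColor(T,cv2.COLOR_RGB2HSV)
m=np.zeros(T.shape[:2],np.uint8); m[205:320,95:235]=cv2.inRange(hsv,(0,0,0),(180,255,48))[205:320,95:235]
m=cv2.morphologyEx(m,cv2.MORPH_OPEN,np.ones((3,3)))
p=cv2.findNonZero(m);P=onplane("top",p.reshape(-1,2).astype(float),.004)[:,:2].astype(np.float32)
print("mat",cv2.minAreaRect(P),cv2.boxPoints(cv2.minAreaRect(P)))
print("by eye mat corners");print(onplane("top",[(104,241),(209,215),(226,281),(121,309)],.004))
# handle
m=mask(T,45,85,150,60); m[:, 140:]=0
P=onplane("top",cv2.findNonZero(m).reshape(-1,2).astype(float),.068)[:,:2].astype(np.float32)
print("handle",cv2.minAreaRect(P),tri((256.9,101.5),(122.6,277.6)))
# tray outline: bright lips/floor
m=np.zeros(T.shape[:2],np.uint8);m[225:305,130:215]=cv2.inRange(hsv,(0,0,110),(180,70,255))[225:305,130:215]
P=onplane("top",cv2.findNonZero(m).reshape(-1,2).astype(float),.008)[:,:2].astype(np.float32)
r=cv2.minAreaRect(P);print("tray",r,cv2.boxPoints(r))
# bowl
e=np.array([(60,200),(394,200),(226,36),(228,369),(110,83),(342,84),(108,318),(345,318)])/4+[259.6,179.6]
B=onplane("top",e,.1)[:,:2];A=np.c_[2*B,np.ones(8)];s=np.linalg.lstsq(A,(B**2).sum(1),rcond=None)[0]
print("bowl",s[:2],np.sqrt(s[2]+s[:2]@s[:2]), np.linalg.norm(B-s[:2],axis=1))
a=lambda u:np.array(u)/4+[259.6,179.6]; b=lambda u:np.array(u)/5+[89.6,239.6]
print("knob corners tri (+x top, lower edge), (-x)")
print(tri(b((150,237)),a((607,199))) ,"marker pt",tri(b((120,195)),a((617,215))))
print(tri(b((210,210)),a((552,197))))
for n,q in(("orange",(170,297)),("ptr",(220,240))): print(n,b(q))
a3=cv2.resize(T[205:315,95:235],None,fx=5,fy=5,interpolation=3); cv2.imwrite("pics/tray_top.png",a3[:,:,::-1])
```

```text
cams [0.5663 0.0501 0.8565] [ 0.9316 -0.4317  0.6917]
mat ((0.5020468831062317, 0.2785353362560272), (0.12439380586147308, 0.1078868880867958), 13.868117332458496) [[0.4287 0.316 ]
 [0.4546 0.2113]
 [0.5754 0.2411]
 [0.5495 0.3458]]
by eye mat corners
[[0.5714 0.3513 0.004 ]
 [0.6215 0.1298 0.004 ]
 [0.4823 0.0958 0.004 ]
 [0.4304 0.3141 0.004 ]]
handle ((0.49987560510635376, 0.29192379117012024), (0.01269568596035242, 0.03441859781742096), 11.186368942260742) (array([0.5007, 0.2897, 0.0754]), np.float64(0.00048293137018220984))
tray ((0.5262112617492676, 0.2203848958015442), (0.12395951896905899, 0.17910180985927582), 12.530121803283691) [[0.4463 0.2944]
 [0.4851 0.1195]
 [0.6061 0.1464]
 [0.5673 0.3212]]
bowl [ 0.583  -0.0816] 0.0787869919789046 [0.0792 0.0797 0.0785 0.0787 0.0784 0.0789 0.0791 0.0779]
knob corners tri (+x top, lower edge), (-x)
(array([ 0.5789, -0.2663,  0.0951]), np.float64(0.00146303713158383)) marker pt (array([ 0.5705, -0.2645,  0.1112]), np.float64(0.0028908389151617686))
(array([ 0.581 , -0.2443,  0.082 ]), np.float64(0.0006942888862013177))
orange [123.6 299. ]
ptr [133.6 287.6]
```

View pics/tray_top.png

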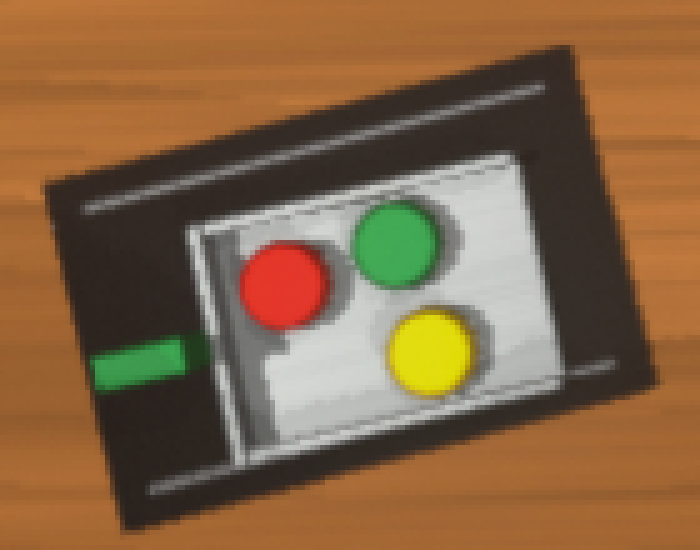

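Tray x points at about 101° yaw, and the handle's top centre is at (0.4995, 0.2915). The mat's centre is at (0.526, 0.223), and the bowl is at (0.583, −0.082) with its fitted radius matching. I'm moving above the handle.

Emit:
carry_out([
  [0,-0.609,-0.575],
  [0,-0.609,-0.575],
  [0,-0.609,-0.575],
  [0,-0.609,-0.575],
  [0,-0.609,-0.575],
  [0,-0.609,-0.575],
  [0,-0.609,-0.575],
  [0,-0.609,-0.575],
  [0,-0.609,-0.575],
  [0,-0.609,-0.575],
  [0,-0.609,-0.575],
  [0,-0.609,-0.575],
], twist=[-1.335,-1.335,-1.335,-1.335,-1.335,-1.335,-1.335,-1.335,-1.335,-1.335,-1.335,-1.335], jaw=[0,0,0,0,0,0,0,0,0,0,0,0])

```text
time_s: 1.1
tool_pos: [0.3895, -0.0256, 0.2053]
tool_rot: [[0.0, 0.981, 0.193], [-0.0, 0.193, -0.981], [-1.0, 0.0, 0.0]]
wrist_force: [1.0, -0.2, 0.6]
width: 0.0938
```

```bash
cat > go.py <<'E'
import sys; from h import *
def go(x,y,z,yaw=None):
    s=status.sense(); R=s['tool_rot']; d=np.array([x,y,z])-s['tool_pos']
    cy=np.degrees(np.arctan2(R[1,1],R[0,1]))
    print("t",round(s['time_s'],2),"pos",s['tool_pos'].round(4),"yaw",cy.round(2),"F",s['wrist_force'].round(2),"w",round(s['width'],4))
    print("move",(R.T@d).round(4),"twist",None if yaw is None else np.radians(cy-yaw).round(4), "mm",(1000*np.linalg.norm(d)).round(1))
if __name__=="__main__": go(*map(float,sys.argv[1:]))
E
python3 go.py .4995 .2915 .12 11
```

```text
t 1.1 pos [ 0.3895 -0.0256  0.2053] yaw 11.1 F [ 1.04 -0.24  0.59] w 0.0938
move [ 0.0852  0.169  -0.29  ] twist 0.0018 mm 346.3
```

Emit:
carry_out([
  [0.085,0.169,-0.29],
  [0.085,0.169,-0.29],
  [0.085,0.169,-0.29],
  [0.085,0.169,-0.29],
  [0.085,0.169,-0.29],
  [0.085,0.169,-0.29],
  [0.085,0.169,-0.29],
  [0.085,0.169,-0.29],
  [0.085,0.169,-0.29],
  [0.085,0.169,-0.29],
  [0.085,0.169,-0.29],
], twist=[0,0,0,0,0,0,0,0,0,0,0], jaw=[0,0,0,0,0,0,0,0,0,0,0])

```text
time_s: 2.02
tool_pos: [0.4999, 0.2888, 0.1195]
tool_rot: [[-0.002, 0.982, 0.191], [-0.002, 0.191, -0.982], [-1.0, -0.002, 0.001]]
wrist_force: [-0.5, -0.7, 0.6]
width: 0.0941
```

```bash
python3 go.py .4995 .2915 .029 11
```

```text
t 2.02 pos [0.4999 0.2888 0.1195] yaw 11.01 F [-0.51 -0.72  0.63] w 0.0941
move [ 0.0905  0.0003 -0.0028] twist 0.0001 mm 90.5
```

Emit:
carry_out([
  [0.03,0,-0.001],
  [0.06,0,-0.001],
  [0.08,0,-0.001],
  [0.09,0,-0.001],
  [0.09,0,-0.001],
  [0.09,0,-0.001],
  [0.09,0,-0.001],
  [0.09,0,-0.001],
  [0.09,0,-0.001],
  [0.09,0,-0.001],
  [0.09,0,-0.001],
  [0.09,0,-0.001],
], twist=[0,0,0,0,0,0,0,0,0,0,0,0], jaw=[0,0,0,0,0,255,255,255,255,255,255,255], grip_force=60)

```text
time_s: 3.02
tool_pos: [0.5005, 0.2903, 0.0308]
tool_rot: [[0.0, 0.982, 0.19], [0.0, 0.19, -0.982], [-1.0, 0.001, 0.0]]
wrist_force: [-0.2, -0.7, -0.3]
width: 0.0507
```

```bash
python3 go.py .4995 .2915 .029 11
```

```text
t 3.02 pos [0.5005 0.2903 0.0308] yaw 10.95 F [-0.25 -0.7  -0.27] w 0.0507
move [ 0.0018 -0.0007 -0.0014] twist -0.0008 mm 2.3
```

Fingers are still closing. I'll wait, then lift slowly.

Emit:
carry_out([
  [0,0,0],
  [0,0,0],
  [0,0,0],
  [0,0,0],
  [0,0,0],
  [0,0,0],
  [0,0,0],
  [0,0,0],
  [0,0,0],
  [0,0,0],
  [-0.003,0,0],
  [-0.006,0,0],
], twist=[0,0,0,0,0,0,0,0,0,0,0,0], jaw=[255,255,255,255,255,255,255,255,255,255,255,255])

```text
time_s: 4.02
tool_pos: [0.4997, 0.29, 0.0359]
tool_rot: [[-0.002, 0.982, 0.19], [-0.001, 0.19, -0.982], [-1.0, -0.002, 0.0]]
wrist_force: [0.9, -0.5, -2.3]
width: 0.0138
```

Emit:
carry_out([
  [-0.004,0,0],
  [-0.008,0,0],
  [-0.012,0,0],
  [-0.016,0,0],
  [-0.02,0,0],
  [-0.02,0,0],
  [-0.02,0,0],
], twist=[0,0,0,0,0,0,0], jaw=[255,255,255,255,255,255,255])

```text
time_s: 4.6
tool_pos: [0.5006, 0.2902, 0.0569]
tool_rot: [[0.001, 0.982, 0.19], [0.0, 0.19, -0.982], [-1.0, 0.001, -0.0]]
wrist_force: [1.5, 0.1, -2.2]
width: 0.0137
```

Run:
```python
from h import *
import go; go.go(.552,.0775,.2)
a=shot("scene","s1")[60:220,160:330]; b=shot("top","t1")[190:330,80:260]
o=np.vstack([np.hstack([cv2.resize(a,(425,400),interpolation=3),cv2.resize(b,(375,400)  ,interpolation=3)])])
cv2.imwrite("pics/c1.png",o[:,:,::-1])
```

```text
t 4.6 pos [0.5006 0.2902 0.0569] yaw 10.94 F [ 1.45  0.14 -2.16] w 0.0137
move [-0.1431  0.0102  0.2186] twist None mm 261.5
```

View pics/c1.png

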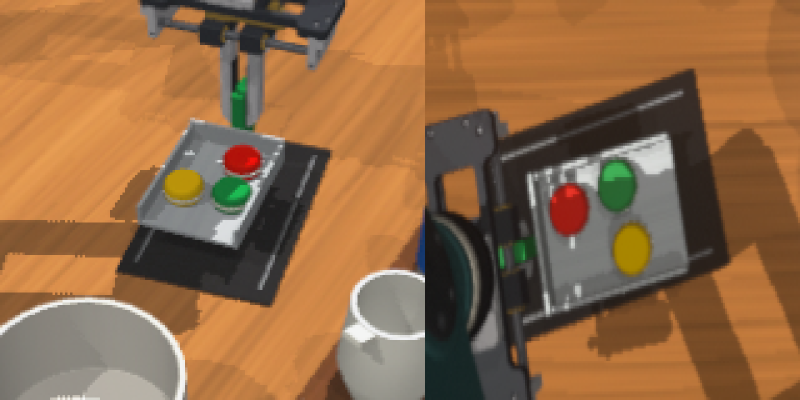

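The tray is level in the grip, all three caps are aboard, and the wrist carries its full weight. Next I'll lift it and carry it gently.

Emit:
carry_out([
  [-0.005,0,0],
  [-0.015,0,0],
  [-0.027,0,0],
  [-0.042,0,0],
  [-0.057,0,0],
  [-0.072,0,0],
  [-0.087,0,0],
  [-0.098,0,0],
  [-0.105,0,0],
  [-0.108,0,0],
  [-0.108,0,0.002],
  [-0.108,0,0.006],
], twist=[0,0,0,0,0,0,0,0,0,0,0,0], jaw=[255,255,255,255,255,255,255,255,255,255,255,255])

```text
time_s: 5.7
tool_pos: [0.5011, 0.2842, 0.1638]
tool_rot: [[-0.001, 0.982, 0.19], [-0.0, 0.19, -0.982], [-1.0, -0.001, 0.0]]
wrist_force: [-0.4, -0.1, -1.5]
width: 0.0137
```

Emit:
carry_out([
  [0,0,0.006],
  [0,0.001,0.016],
  [0,0.001,0.03],
  [0,0.002,0.047],
  [0,0.003,0.065],
  [0,0.004,0.083],
  [0,0.005,0.101],
  [0,0.006,0.118],
  [0,0.007,0.133],
  [0,0.008,0.145],
  [0,0.008,0.154],
  [0,0.009,0.16],
], twist=[0,0,0,0,0,0,0,0,0,0,0,0], jaw=[255,255,255,255,255,255,255,255,255,255,255,255])

```text
time_s: 6.7
tool_pos: [0.5407, 0.1272, 0.1643]
tool_rot: [[-0.001, 0.982, 0.188], [-0.0, 0.188, -0.982], [-1.0, -0.001, 0.0]]
wrist_force: [0.1, 0.3, -1.8]
width: 0.0137
```

Run:
```python
from h import *
import go; go.go(.552,.0775,.1295)
a=shot("scene","s2")[80:280,90:310]; b=shot("top","t2")[170:330,150:370]
o=np.hstack([cv2.resize(a,(400,364),interpolation=3),cv2.resize(b,(400,291),interpolation=3)[:291].copy() if 0 else cv2.copyMakeBorder(cv2.resize(b,(400,291),interpolation=3),0,73,0,0,0)])
cv2.imwrite("pics/c2.png",o[:,:,::-1])
```

```text
t 6.7 pos [0.5407 0.1272 0.1643] yaw 10.86 F [ 0.12  0.28 -1.84] w 0.0137
move [0.0348 0.0017 0.051 ] twist None mm 61.7
```

View pics/c2.png

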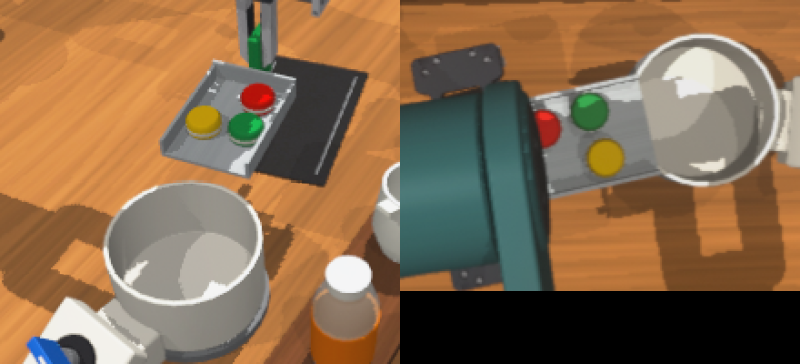

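The tray is level and its open edge is about at the rim, with caps unmoved. I'll go on over the rim and lower until it touches.

Emit:
carry_out([
  [0,0,0.005],
  [0,0,0.014],
  [0,0.001,0.025],
  [0,0.001,0.036],
  [0,0.002,0.045],
  [0,0.002,0.05],
  [0,0.002,0.051],
  [0.006,0.002,0.051],
  [0.014,0.002,0.051],
  [0.022,0.002,0.051],
  [0.029,0.002,0.051],
  [0.032,0.002,0.051],
], twist=[0,0,0,0,0,0,0,0,0,0,0,0], jaw=[255,255,255,255,255,255,255,255,255,255,255,255])

```text
time_s: 7.8
tool_pos: [0.5511, 0.0795, 0.1301]
tool_rot: [[-0.004, 0.982, 0.19], [-0.0, 0.19, -0.982], [-1.0, -0.003, -0.001]]
wrist_force: [0.8, 0.7, -2.3]
width: 0.0137
```

Emit:
carry_out([
  [0.001,0,0],
  [0.002,0,0],
  [0.003,0,0],
  [0.003,0,0],
], twist=[0,0,0,0], jaw=[255,255,255,255])

```text
time_s: 8.13
tool_pos: [0.5525, 0.0793, 0.1297]
tool_rot: [[0.001, 0.982, 0.19], [-0.0, 0.19, -0.982], [-1.0, 0.001, 0.0]]
wrist_force: [0.2, 0.3, -1.5]
width: 0.0135
```

```bash
python3 go.py .552 .0775 .1265
```

```text
t 8.13 pos [0.5525 0.0793 0.1297] yaw 10.95 F [ 0.23  0.29 -1.47] w 0.0135
move [ 0.0032 -0.0008  0.0016] twist None mm 3.7
```

Emit:
carry_out([
  [0.001,0,0],
  [0.002,0,0],
  [0.003,0,0],
  [0.003,0,0],
  [0.003,0,0],
], twist=[0,0,0,0,0], jaw=[255,255,255,255,255])

```text
time_s: 8.55
tool_pos: [0.5523, 0.0792, 0.1265]
tool_rot: [[0.0, 0.982, 0.19], [-0.0, 0.19, -0.982], [-1.0, 0.0, 0.0]]
wrist_force: [0.7, 0.6, -1.4]
width: 0.0136
```

Emit:
carry_out([
  [0.0,0,0],
  [0.0,0,0],
  [0.0,0,0],
  [0.0,0,0],
  [0,0,0],
], twist=[0,0,0,0,0], jaw=[255,255,255,255,255], grip_force=10)

```text
time_s: 8.97
tool_pos: [0.5524, 0.0791, 0.1265]
tool_rot: [[0.0, 0.982, 0.19], [-0.0, 0.19, -0.982], [-1.0, 0.0, 0.0]]
wrist_force: [0.7, -0.8, -2.2]
width: 0.0141
```

```bash
python3 go.py .552 .0775 .1265
```

```text
t 8.97 pos [0.5524 0.0791 0.1265] yaw 10.94 F [ 0.71 -0.83 -2.21] w 0.0141
move [ 0.     -0.0007  0.0015] twist None mm 1.7
```

Emit:
carry_out([
  [0.001,0,0],
  [0.002,0,0],
  [0.003,0,0],
  [0.004,0,0],
  [0.004,0,0],
  [0.004,0,0],
], twist=[0,0,0,0,0,0], jaw=[255,255,255,255,255,255])

```text
time_s: 9.47
tool_pos: [0.5526, 0.0793, 0.1227]
tool_rot: [[0.001, 0.982, 0.19], [0.0, 0.19, -0.982], [-1.0, 0.001, 0.0]]
wrist_force: [0.3, 1.7, 2.2]
width: 0.0144
```

Run:
```python
from h import *
import go; go.go(.552,.0775,.1265)
a=shot("scene","s3")[60:280,90:330]
cv2.imwrite("pics/c3.png",cv2.resize(a,None,fx=2.7,fy=2.7,interpolation=3)[:,:,::-1]); go.go(.552,.0775,.1265)
```

```text
t 9.47 pos [0.5526 0.0793 0.1227] yaw 10.95 F [0.31 1.71 2.16] w 0.0144
move [-0.0038 -0.0009  0.0016] twist None mm 4.3
t 9.52 pos [0.5526 0.0793 0.1227] yaw 10.96 F [-0.02  1.14  1.15] w 0.014
move [-0.0038 -0.0009  0.0016] twist None mm 4.3
```

View pics/c3.png

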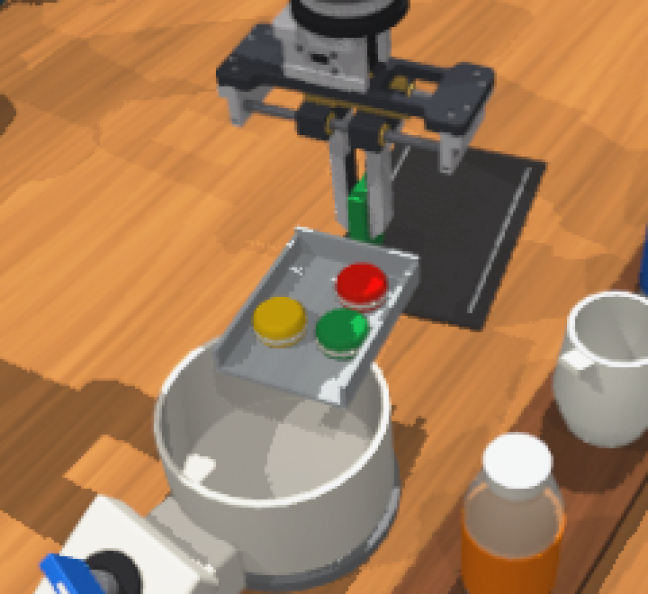

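The tray now rests on the rim with its open edge about over the bowl's middle, and the caps are still in it. I'll ease the grip and raise the handle along an arc about the rim contact.

Emit:
carry_out([
  [0,0,0],
  [0,0,0],
  [0,0,0],
  [-0.006,0,0.002],
  [-0.011,0,0.0045],
  [-0.015,0,0.007],
  [-0.0195,0,0.0095],
  [-0.0235,0,0.0125],
  [-0.0275,0,0.015],
  [-0.0275,0,0.015],
  [-0.0275,0,0.015],
], twist=[0,0,0,0,0,0,0,0,0,0,0], jaw=[255,255,255,255,255,255,255,255,255,255,255], grip_force=5)

```text
time_s: 10.43
tool_pos: [0.5556, 0.0641, 0.1506]
tool_rot: [[0.001, 0.982, 0.189], [-0.0, 0.189, -0.982], [-1.0, 0.001, 0.001]]
wrist_force: [0.9, 0.6, -1.2]
width: 0.014
```

Run:
```python
from h import *
import go; go.go(.552,.0775,.1265)
a=shot("scene","s4")[60:280,90:330]
cv2.imwrite("pics/c4.png",cv2.resize(a,None,fx=2.5,fy=2.5,interpolation=3)[:,:,::-1]); go.go(.552,.0775,.1265)
```

```text
t 10.43 pos [0.5556 0.0641 0.1506] yaw 10.92 F [ 0.86  0.61 -1.15] w 0.014
move [ 0.0241 -0.0011 -0.0139] twist None mm 27.8
t 10.48 pos [0.5555 0.0643 0.1503] yaw 10.93 F [ 0.62  0.49 -1.02] w 0.0136
move [ 0.0238 -0.001  -0.0136] twist None mm 27.5
```

View pics/c4.png

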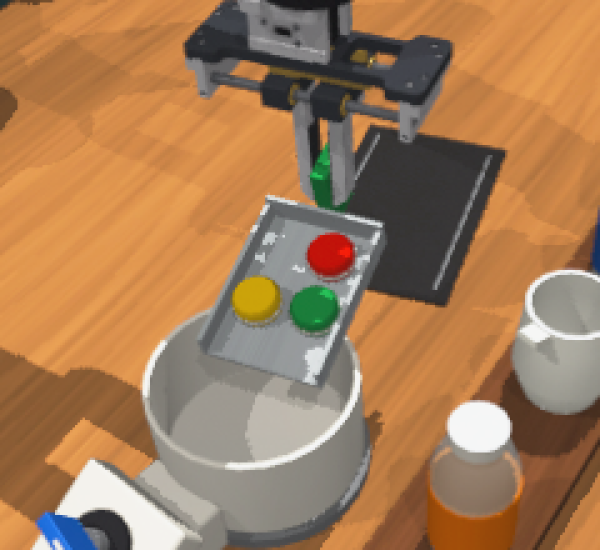

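The tray pivots on the rim as intended, now about 13° with caps still seated. I'll continue the arc to about 40° and hold.

Emit:
carry_out([
  [-0.004,0,0.003],
  [-0.0075,0,0.0065],
  [-0.011,0,0.01],
  [-0.0145,0,0.0135],
  [-0.018,0,0.0175],
  [-0.021,0,0.0215],
  [-0.024,0,0.0255],
  [-0.0265,0,0.0295],
  [-0.029,0,0.034],
  [-0.0315,0,0.0385],
  [-0.0315,0,0.0385],
  [-0.0315,0,0.0385],
], twist=[0,0,0,0,0,0,0,0,0,0,0,0], jaw=[255,255,255,255,255,255,255,255,255,255,255,255])

```text
time_s: 11.48
tool_pos: [0.5626, 0.0264, 0.1816]
tool_rot: [[0.0, 0.982, 0.189], [0.0, 0.189, -0.982], [-1.0, 0.0, -0.0]]
wrist_force: [0.7, -0.0, -2.1]
width: 0.0138
```

Emit:
carry_out([
  [0,0,0],
  [0,0,0],
  [0,0,0],
  [0,0,0],
  [0,0,0],
  [0,0,0],
  [0,0,0],
  [0,0,0],
], twist=[0,0,0,0,0,0,0,0], jaw=[255,255,255,255,255,255,255,255])

```text
time_s: 12.15
tool_pos: [0.5625, 0.0267, 0.1815]
tool_rot: [[0.0, 0.982, 0.19], [-0.0, 0.19, -0.982], [-1.0, -0.0, 0.0]]
wrist_force: [-0.6, -0.8, -1.9]
width: 0.0142
```

Run:
```python
from h import *
import go; go.go(.552,.0775,.1265)
I=shot("scene","s5")
for c,a,b in(("green",45,85),("yellow",22,35),("red",0,4)): print(c,blobs(mask(I,a,b,150,50)))
a=I[60:280,90:330]
cv2.imwrite("pics/c5.png",cv2.resize(a,None,fx=2.5,fy=2.5,interpolation=3)[:,:,::-1])
```

```text
t 12.15 pos [0.5625 0.0267 0.1815] yaw 10.95 F [-0.56 -0.83 -1.94] w 0.0142
move [ 0.055  -0.0006 -0.0519] twist None mm 75.6
green [(133, [204, 118, 9, 24], array([208.6, 130. ]))]
yellow [(26, [169, 240, 12, 5], array([175., 242.]))]
red [(115, [184, 237, 19, 8], array([192.3, 240.5]))]
```

View pics/c5.png

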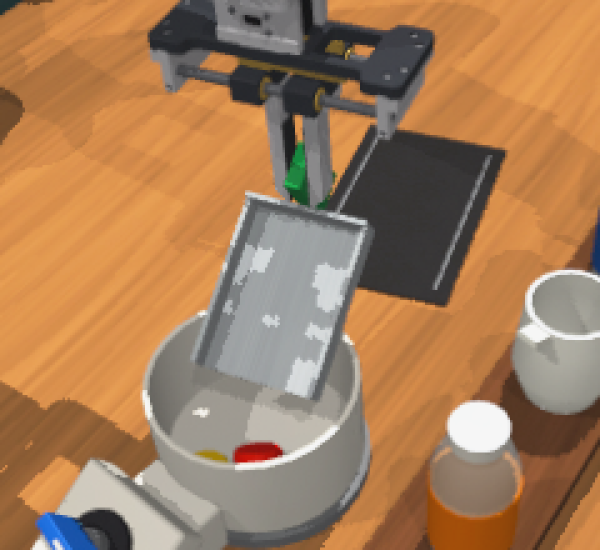

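The tray is empty. Red and yellow show in the bowl, and green is presumably hidden behind the front wall, so I'll check it from the top. Next I'll reverse the arc until the tray lies level on the rim, then firm the grip.

Emit:
carry_out([
  [0.0025,0,-0.0045],
  [0.005,0,-0.009],
  [0.0075,0,-0.013],
  [0.0105,0,-0.017],
  [0.0135,0,-0.021],
  [0.017,0,-0.025],
  [0.0205,0,-0.0285],
  [0.024,0,-0.032],
  [0.0275,0,-0.0355],
  [0.0315,0,-0.0385],
  [0.0355,0,-0.041],
  [0.0395,0,-0.0435],
], twist=[0,0,0,0,0,0,0,0,0,0,0,0], jaw=[255,255,255,255,255,255,255,255,255,255,255,255])

```text
time_s: 13.2
tool_pos: [0.5542, 0.0698, 0.1416]
tool_rot: [[-0.0, 0.982, 0.19], [0.0, 0.19, -0.982], [-1.0, 0.0, -0.0]]
wrist_force: [-0.1, 1.0, 0.1]
width: 0.014
```

Emit:
carry_out([
  [0.004,0,-0.0025],
  [0.0085,0,-0.005],
  [0.0135,0,-0.0075],
  [0.018,0,-0.01],
  [0.018,0,-0.01],
  [0.018,0,-0.01],
  [0.018,0,-0.01],
  [0.018,0,-0.01],
  [0.018,0,-0.01],
], twist=[0,0,0,0,0,0,0,0,0], jaw=[255,255,255,255,255,255,255,255,255])

```text
time_s: 13.95
tool_pos: [0.5524, 0.079, 0.1241]
tool_rot: [[0.0, 0.982, 0.19], [-0.0, 0.19, -0.982], [-1.0, 0.0, 0.0]]
wrist_force: [-0.2, -0.6, -0.9]
width: 0.0139
```

Emit:
carry_out([
  [0,0,0],
  [0,0,0],
  [0,0,0],
  [0,0,0],
  [-0.005,0,0],
  [-0.015,0,0],
  [-0.025,0,0],
  [-0.035,0,0],
  [-0.035,0,0],
], twist=[0,0,0,0,0,0,0,0,0], jaw=[255,255,255,255,255,255,255,255,255], grip_force=60)

```text
time_s: 14.7
tool_pos: [0.5542, 0.0793, 0.163]
tool_rot: [[0.007, 0.982, 0.19], [0.0, 0.19, -0.982], [-1.0, 0.006, 0.001]]
wrist_force: [0.9, 0.5, -1.1]
width: 0.0143
```

Run:
```python
from h import *
import go; go.go(.5006,.2902,.1645,11)
T=shot("top","t6");S=shot("scene","s6")
for n,I in(("top",T),("scene",S)):
  for c,a,b in(("green",45,85),("yellow",22,35),("red",0,4)): print(n,c,blobs(mask(I,a,b,150,30)))
```

```text
t 14.7 pos [0.5542 0.0793 0.163 ] yaw 10.94 F [ 0.86  0.51 -1.11] w 0.0143
move [-0.0018 -0.0126 -0.2173] twist -0.001 mm 217.6
top green [(83, [326, 208, 14, 9], array([332.5, 211.9]))]
top yellow [(230, [328, 228, 18, 17], array([336.5, 235.9]))]
top red [(221, [315, 215, 17, 17], array([322.6, 222.9]))]
scene green [(168, [218, 111, 13, 26], array([222.3, 125.8]))]
scene yellow [(26, [169, 240, 12, 5], array([175., 242.]))]
scene red [(115, [184, 237, 19, 8], array([192.3, 240.5]))]
```

The top view finds all three caps inside the bowl. Now I'll carry the tray back above the mat.

Emit:
carry_out([
  [-0.005,0,-0.008],
  [-0.005,-0.001,-0.022],
  [-0.005,-0.002,-0.042],
  [-0.005,-0.004,-0.066],
  [-0.005,-0.005,-0.092],
  [-0.005,-0.007,-0.118],
  [-0.005,-0.008,-0.144],
  [-0.005,-0.01,-0.168],
  [-0.005,-0.011,-0.19],
  [-0.005,-0.012,-0.206],
  [-0.005,-0.012,-0.214],
  [-0.005,-0.012,-0.216],
], twist=[0,0,0,0,0,0,0,0,0,0,0,0], jaw=[255,255,255,255,255,255,255,255,255,255,255,255])

```text
time_s: 15.8
tool_pos: [0.4983, 0.2911, 0.1635]
tool_rot: [[-0.001, 0.981, 0.193], [0.0, 0.193, -0.981], [-1.0, -0.001, -0.0]]
wrist_force: [-0.1, 0.4, -1.5]
width: 0.0139
```

```bash
python3 go.py .5006 .2902 .030 11
```

```text
t 15.8 pos [0.4983 0.2911 0.1635] yaw 11.12 F [-0.08  0.41 -1.53] w 0.0139
move [0.1335 0.0022 0.0013] twist 0.002 mm 133.5
```

Emit:
carry_out([
  [0.015,0.002,0.001],
  [0.04,0.002,0.001],
  [0.07,0.002,0.001],
  [0.095,0.002,0.001],
  [0.113,0.002,0.001],
  [0.124,0.002,0.001],
  [0.129,0.002,0.001],
  [0.132,0.002,0.001],
  [0.134,0.002,0.001],
  [0.135,0.002,0.001],
  [0.135,0.002,0.001],
], twist=[0,0,0,0,0,0,0,0,0,0,0], jaw=[255,255,255,255,255,255,255,255,255,255,255])

```text
time_s: 16.72
tool_pos: [0.5034, 0.2883, 0.0349]
tool_rot: [[0.004, 0.982, 0.189], [0.001, 0.189, -0.982], [-1.0, 0.004, -0.0]]
wrist_force: [-5.5, -3.8, 16.2]
width: 0.0134
```

Emit:
carry_out([
  [0,0,0],
  [0,0,0],
  [0,0,0],
  [0,0,0],
  [0,0,0],
  [0,0,0],
  [0,0,0],
  [0,0,0],
  [0,0,0],
  [0,0,0],
  [0,0,0],
  [0,0,0],
], twist=[0,0,0,0,0,0,0,0,0,0,0,0], jaw=[255,255,255,150,150,150,150,150,150,150,150,150], grip_force=4)

```text
time_s: 17.72
tool_pos: [0.5017, 0.2884, 0.0289]
tool_rot: [[-0.0, 0.982, 0.19], [-0.0, 0.19, -0.982], [-1.0, -0.0, 0.0]]
wrist_force: [0.3, 0.1, 0.1]
width: 0.0387
```

Run:
```python
from h import *
import go; go.go(.5006,.2902,.2)
```

```text
t 17.72 pos [0.5017 0.2884 0.0289] yaw 10.94 F [0.3  0.12 0.11] w 0.0387
move [-0.1711 -0.0007 -0.002 ] twist None mm 171.1
```

Emit:
carry_out([
  [-0.02,0,0],
  [-0.06,0,0],
  [-0.1,0,0],
  [-0.14,0,0],
  [-0.18,0,0],
  [-0.18,0,0.04],
  [-0.18,0,0.08],
  [-0.18,0,0.12],
  [-0.18,0,0.16],
  [-0.18,0,0.2],
  [-0.18,0,0.24],
  [-0.18,0,0.24],
], twist=[0,0,0,0,0,0,0,0,0,0,0,0], jaw=[150,150,150,150,150,255,255,255,255,255,255,255])

```text
time_s: 18.72
tool_pos: [0.5482, 0.0459, 0.2088]
tool_rot: [[0.0, 0.983, 0.182], [-0.004, 0.182, -0.983], [-1.0, -0.0, 0.004]]
wrist_force: [0.3, 1.3, -0.6]
width: 0.0006
```

Run:
```python
from h import *
np.set_printoptions(precision=4,suppress=True)
import go; go.go(.55,-.25,.25)
S=shot("scene","s7");T=shot("top","t7")
S0=cv2.imread("pics/scene0.png")[:,:,::-1]
for n,I in(("top",T),("scene",S)):
  for c,a,b in(("green",45,85),("blue",100,125)): print(n,c,blobs(mask(I,a,b,150,40)))
# crops of tray (scene, before/after) and knob, for one composite
c=lambda I,y0,y1,x0,x1,w,h:cv2.resize(I[y0:y1,x0:x1],(w,h),interpolation=3)
o=np.vstack([np.hstack([c(S0,90,190,195,305,330,300),c(S,90,190,195,305,330,300)]),c(S,245,325,90,255,660,320)[:300]])
cv2.imwrite("pics/c7.png",o[:,:,::-1])
```

```text
t 18.72 pos [0.5482 0.0459 0.2088] yaw 10.47 F [ 0.27  1.28 -0.59] w 0.0006
move [-0.04   -0.052   0.2915] twist None mm 298.8
top green [(83, [326, 208, 14, 8], array([332.6, 211.7])), (124, [115, 271, 19, 10], array([124.3, 275.8]))]
top blue [(304, [394, 230, 20, 20], array([403.8, 239.9]))]
scene green [(143, [254, 101, 8, 21], array([257.8, 111.4]))]
scene blue [(588, [327, 144, 32, 30], array([341.2, 160.5])), (326, [105, 265, 27, 24], array([118.3, 276.1])), (303, [212, 324, 44, 21], array([234.4, 337.2]))]
```

View pics/c7.png

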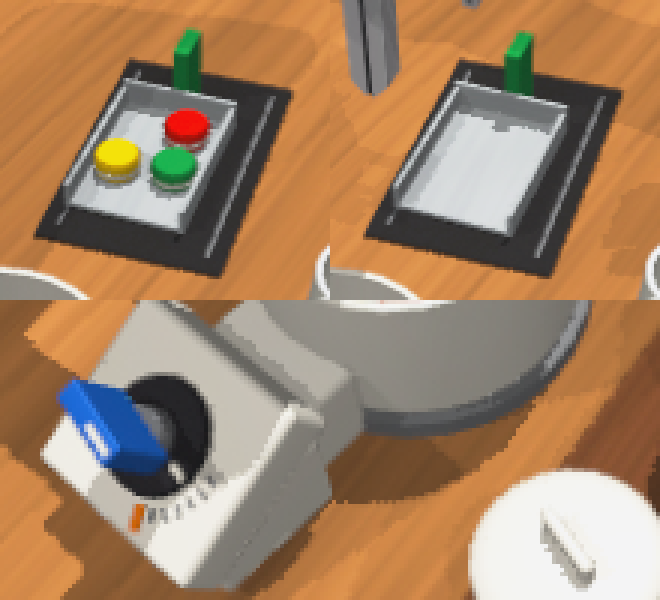

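The tray is back flat on its mat and empty, matching its initial look. Scene pixels give the disc centre near (130.5,279), the pointer near (134,287.6) and the orange mark near (123.6,299). Next is the knob geometry.

```bash
cat > k.py <<'E'
from h import *
np.set_printoptions(precision=4,suppress=True)
a=lambda u:np.array(u)/4+[259.6,179.6]; b=lambda u:np.array(u)/5+[89.6,239.6]
bowl=np.array([.583,-.0816])
if __name__=="__main__":
    print("disc",tri(b((204,195)),a((534,237))))
    e=onplane("top",[a((427,128)),a((415,325)),a((460,130)),a((449,326))],.09); print("edges",e, np.degrees(np.arctan2(e[0]-e[1],1)[:2]), np.degrees(np.arctan2((e[0]-e[1])[1],(e[0]-e[1])[0])),np.degrees(np.arctan2((e[2]-e[3])[1],(e[2]-e[3])[0])))
    c=tri(b((204,195)),a((534,237)))[0]
    v=c[:2]-bowl; print("dir",np.degrees(np.arctan2(v[1],v[0]))+90,np.linalg.norm(v))
    for yaw in (-4,-2,0):
        w=np.radians(yaw); wx=np.array([np.cos(w),np.sin(w),0]);wy=np.array([-np.sin(w),np.cos(w),0]);up=np.array([0,0,1])
        n=-.5*wy+.866*up; sl=-wy*.866-.5*up   # sl: downslope; cw from wx -> sl
        o,d=ray("scene",[b((220,240)),b((170,297)),b((204,195))]); P=o+d*(((c-o)@n)/(d@n))[:,None]-c
        ang=np.arctan2(P@sl,P@wx); r=np.linalg.norm(P,axis=1)
        print("yaw",yaw,"ptr,mark ang",ang,"r",r,"dial0",1.2-(ang[1]-ang[0]))
        for th in (ang[0],ang[1]-1.2+.25):
            bx=np.cos(th)*wx+np.sin(th)*sl; by=np.cross(n,bx)
            C=np.array([c+n*h+bx*i*.02+by*j*.006 for h in(.016,.052) for i in(-1,1) for j in(-1,1)])
            for nme in("top","scene"):
                q=proj(nme,C); print("   th",th.round(2),nme,q.min(0).round(1),q.max(0).round(1))
E
python3 k.py
```

```text
disc (array([ 0.5639, -0.2379,  0.0665]), np.float64(0.005072741679250767))
edges [[ 0.6158 -0.1819  0.09  ]
 [ 0.5218 -0.1711  0.09  ]
 [ 0.6145 -0.1979  0.09  ]
 [ 0.5209 -0.1875  0.09  ]] [ 5.3712 -0.6142] -6.504634981161353 -6.3581879506317005
dir -6.962498060247427 0.15745157358695716
yaw -4 ptr,mark ang [ 0.4146  1.2497 -0.5424] r [0.0185 0.0354 0.003 ] dial0 0.364893019784455
   th 0.41 top [394.  227.4] [419.1 249.5]
   th 0.41 scene [103.2 263.3] [131.4 289.8]
   th 0.3 top [394.6 227.3] [418.5 249.6]
   th 0.3 scene [102.4 263.9] [132.2 289.2]
yaw -2 ptr,mark ang [ 0.4526  1.2834 -0.5134] r [0.0184 0.0354 0.003 ] dial0 0.36918457757010326
   th 0.45 top [394.1 227. ] [419. 249.]
   th 0.45 scene [103.5 263.6] [131.6 289.9]
   th 0.33 top [394.8 226.8] [418.4 249.1]
   th 0.33 scene [102.7 264.1] [132.4 289.4]
yaw 0 ptr,mark ang [ 0.4902  1.3165 -0.4842] r [0.0182 0.0354 0.003 ] dial0 0.37366317309094854
   th 0.49 top [394.1 226.5] [418.9 248.5]
   th 0.49 scene [103.8 263.8] [131.8 290. ]
   th 0.37 top [394.9 226.3] [418.2 248.6]
   th 0.37 scene [103.  264.4] [132.6 289.5]
```

```bash
cat > k2.py <<'E'
from k import *
w=np.radians(-6.7); wx=np.array([np.cos(w),np.sin(w),0]);wy=np.array([-np.sin(w),np.cos(w),0]);up=np.array([0,0,1.])
n=-.5*wy+.866*up; sl=-wy*.866-.5*up
def corners(c,th):
    bx=np.cos(th)*wx+np.sin(th)*sl; by=np.cross(n,bx)
    return np.array([c+n*h+bx*i*.02+by*j*.006 for h in(.016,.052) for i in(-1,1) for j in(-1,1)])
def bb(nm,c,th): q=proj(nm,corners(c,th)); return q.min(0),q.max(0)
if __name__=="__main__":
    th=.36; mt=(np.array([393.5,229.5]),np.array([413.5,249.5])); ms=(np.array([104.5,264.5]),np.array([131.5,288.5]))
    m,res=tri((ms[0]+ms[1])/2,(mt[0]+mt[1])/2); c=np.array([.5649,-.2355,.0665]); print("meas",m,res)
    for i in range(3):
        p,_=tri(sum(bb("scene",c,th))/2,sum(bb("top",c,th))/2); c=c+m-p
    print("centre",c,"wrt bowl",np.linalg.norm(c[:2]-bowl),"in warmer x",(c[:2]-bowl)@wx[:2]); print(bb("top",c,th),mt);print(bb("scene",c,th),ms)
    o,d=ray("scene",[b((220,240)),b((170,297))]); P=o+d*(((c-o)@n)/(d@n))[:,None]-c
    print("ptr,mark",np.arctan2(P@sl,P@wx))
E
python3 k2.py
```

```text
meas [ 0.56   -0.2518  0.0898] 0.0011998837844104354
centre [ 0.5623 -0.2349  0.0602] wrt bowl 0.15473028544731288 in warmer x -0.0026184166411368456
(array([391.2713, 228.6046]), array([416.3446, 250.9619])) (array([393.5, 229.5]), array([413.5, 249.5]))
(array([104.4321, 263.3714]), array([132.5111, 289.6342])) (array([104.5, 264.5]), array([131.5, 288.5]))
ptr,mark [0.481  1.2779]
```

```bash
cat > k3.py <<'E'
from k2 import *
import sys
c=np.array([.5623,-.2349,.0602])
def pose(th,r=.017,h=.038,back=0.):
    bx=np.cos(th)*wx+np.sin(th)*sl; tau=-np.sin(th)*wx+np.cos(th)*sl
    Q=c+n*h+bx*r-tau*.006; p=tau.copy();p[2]=0;p/=np.linalg.norm(p)
    return Q-p*(.008+back), np.degrees(np.arctan2(p[1],p[0]))%360-360+90   # tcp, yaw of tool y
def rows(ths,R=None,p0=None,**k):
    s=status.sense(); R=s['tool_rot'];p0=s['tool_pos'] if p0 is None else p0
    cy=np.degrees(np.arctan2(R[1,1],R[0,1]))
    for th in ths:
        P,y=pose(th,**k); print(th.round(2),P.round(4),"yaw",round(y,1),"move",(R.T@(P-p0)).round(4),"twist",np.radians((cy-y+180)%360-180).round(3))
E
python3 - <<'E'
from k3 import *
rows(np.arange(.25,1.7,.2)); P,y=pose(.25,back=.006); print(P,y)
import go; go.go(P[0],P[1],.21,y)
E
```

```text
0.25 [ 0.5812 -0.2471  0.0939] yaw -23.1 move [ 0.1149 -0.0224  0.2995] twist 0.591
0.45 [ 0.5824 -0.2511  0.0921] yaw -35.9 move [ 0.1167 -0.022   0.3037] twist 0.813
0.65 [ 0.5825 -0.2552  0.0904] yaw -48.0 move [ 0.1184 -0.0226  0.3077] twist 1.025
0.85 [ 0.5817 -0.2591  0.0887] yaw -59.4 move [ 0.1201 -0.0241  0.3114] twist 1.225
1.05 [ 0.58   -0.2628  0.0872] yaw -70.3 move [ 0.1215 -0.0265  0.3147] twist 1.414
1.25 [ 0.5775 -0.266   0.086 ] yaw -80.6 move [ 0.1228 -0.0295  0.3174] twist 1.595
1.45 [ 0.5744 -0.2687  0.085 ] yaw -90.7 move [ 0.1237 -0.0331  0.3195] twist 1.771
1.65 [ 0.5708 -0.2708  0.0844] yaw -100.6 move [ 0.1244 -0.037   0.3208] twist 1.944
[ 0.5836 -0.2416  0.0939] -23.128263440313077
t 18.82 pos [0.5474 0.0513 0.2089] yaw 10.75 F [ 0.01  0.63 -0.99] w 0.0007
move [-0.0012 -0.019   0.2945] twist 0.5912 mm 295.1
```

Emit:
carry_out([
  [0,-0.002,0.03],
  [0,-0.004,0.07],
  [0,-0.007,0.11],
  [0,-0.01,0.15],
  [0,-0.013,0.19],
  [0,-0.016,0.23],
  [0,-0.018,0.265],
  [0,-0.019,0.288],
  [0,-0.019,0.2945],
  [0,-0.019,0.2945],
  [0,-0.019,0.2945],
], twist=[0.1,0.2,0.3,0.4,0.5,0.59,0.59,0.59,0.59,0.59,0.59], jaw=[255,255,255,255,255,255,255,255,255,255,255], grip_force=40)

```text
time_s: 19.73
tool_pos: [0.5849, -0.2381, 0.2089]
tool_rot: [[-0.0, 0.922, -0.387], [0.001, -0.387, -0.922], [-1.0, -0.001, -0.001]]
wrist_force: [0.4, 0.3, -0.2]
width: 0.0006
```

Run:
```python
from k3 import *
P,y=pose(.25,back=.006)
import go; go.go(*P,y)
```

```text
t 19.73 pos [ 0.5849 -0.2381  0.2089] yaw -22.76 F [ 0.43  0.28 -0.21] w 0.0006
move [0.115  0.0002 0.0039] twist 0.0064 mm 115.0
```

Emit:
carry_out([
  [0.02,0,0.003],
  [0.045,0,0.003],
  [0.07,0,0.003],
  [0.09,0,0.003],
  [0.102,0,0.003],
  [0.11,0,0.003],
  [0.115,0,0.003],
  [0.115,0,0.003],
  [0.115,0,0.003],
  [0.115,0,0.003],
], twist=[0,0,0,0,0,0,0,0,0,0], jaw=[255,255,255,255,255,255,255,255,255,255])

```text
time_s: 20.57
tool_pos: [0.5842, -0.2431, 0.0957]
tool_rot: [[0.003, 0.922, -0.388], [-0.001, -0.388, -0.922], [-1.0, 0.003, 0.0]]
wrist_force: [-0.0, 0.5, 0.9]
width: 0.0007
```

Run:
```python
from k3 import *
s=status.sense(); print(s['tool_pos'],s['wrist_force'],s['moment'])
rows(np.arange(.25,1.16,.1))
for n in("scene","top"):
    I=shot(n,"k_"+n); print(n,blobs(mask(I,100,125,150,40)))
```

```text
[ 0.5842 -0.2431  0.0957] [-0.033   0.5215  0.901 ] [ 0.0093 -0.0292 -0.0361]
0.25 [ 0.5812 -0.2471  0.0939] yaw -23.1 move [ 0.0018 -0.0012  0.0049] twist 0.005
0.35 [ 0.5819 -0.2491  0.093 ] yaw -29.6 move [0.0027 0.0002 0.0064] twist 0.117
0.45 [ 0.5824 -0.2511  0.0921] yaw -35.9 move [0.0036 0.0014 0.0081] twist 0.227
0.55 [ 0.5826 -0.2531  0.0912] yaw -42.0 move [0.0045 0.0023 0.0099] twist 0.334
0.65 [ 0.5825 -0.2552  0.0904] yaw -48.0 move [0.0054 0.0031 0.0118] twist 0.439
0.75 [ 0.5822 -0.2572  0.0895] yaw -53.8 move [0.0062 0.0036 0.0138] twist 0.54
0.85 [ 0.5817 -0.2591  0.0887] yaw -59.4 move [0.007  0.0039 0.0158] twist 0.639
0.95 [ 0.581  -0.261   0.0879] yaw -64.9 move [0.0078 0.0039 0.0178] twist 0.734
1.05 [ 0.58   -0.2628  0.0872] yaw -70.3 move [0.0085 0.0037 0.0198] twist 0.828
1.15 [ 0.5788 -0.2645  0.0866] yaw -75.5 move [0.0092 0.0033 0.0218] twist 0.919
scene [(595, [327, 144, 32, 30], array([341.1, 160.4])), (303, [212, 324, 44, 21], array([234.4, 337.2]))]
top [(77, [394, 234, 9, 15], array([397.8, 241.2])), (23, [406, 237, 5, 12], array([407.8, 242.1]))]
```

Emit:
carry_out([
  [0.002,-0.001,0.005],
  [0.0025,0,0.0064],
  [0.0035,0.0015,0.008],
  [0.0045,0.0025,0.01],
  [0.0055,0.003,0.012],
  [0.006,0.0035,0.014],
  [0.007,0.004,0.016],
  [0.008,0.004,0.018],
  [0.008,0.004,0.018],
], twist=[0.005,0.117,0.227,0.334,0.439,0.54,0.639,0.734,0.734], jaw=[255,255,255,255,255,255,255,255,255])

```text
time_s: 21.42
tool_pos: [0.5808, -0.2616, 0.0869]
tool_rot: [[0.003, 0.422, -0.907], [-0.001, -0.907, -0.422], [-1.0, 0.002, -0.002]]
wrist_force: [1.8, -0.3, 1.9]
width: 0.0008
```

Run:
```python
from k3 import *
s=status.sense(); print(s['time_s'],s['tool_pos'],s['wrist_force'],s['moment'])
rows(np.arange(.95,1.66,.1))
I=shot("top","k2top"); print(blobs(mask(I,100,125,150,40)))
I=shot("scene","k2s"); print(blobs(mask(I,100,125,150,40)))
print(status.sense()['wrist_force'])
```

```text
21.4167 [ 0.5808 -0.2616  0.0869] [ 1.8059 -0.27    1.9286] [ 0.0863 -0.2912  0.0066]
0.95 [ 0.581  -0.261   0.0879] yaw -64.9 move [-0.001  -0.0005 -0.0004] twist -0.002
1.05 [ 0.58   -0.2628  0.0872] yaw -70.3 move [-0.0003  0.0007  0.0012] twist 0.091
1.15 [ 0.5788 -0.2645  0.0866] yaw -75.5 move [0.0003 0.0017 0.003 ] twist 0.183
1.25 [ 0.5775 -0.266   0.086 ] yaw -80.6 move [0.0009 0.0026 0.0048] twist 0.272
1.35 [ 0.576  -0.2674  0.0855] yaw -85.7 move [0.0014 0.0032 0.0068] twist 0.361
1.45 [ 0.5744 -0.2687  0.085 ] yaw -90.7 move [0.0019 0.0037 0.0088] twist 0.448
1.55 [ 0.5726 -0.2698  0.0847] yaw -95.7 move [0.0022 0.004  0.0108] twist 0.535
1.65 [ 0.5708 -0.2708  0.0844] yaw -100.6 move [0.0025 0.004  0.0129] twist 0.621
[]
[(595, [327, 144, 32, 30], array([341.1, 160.4])), (303, [212, 324, 44, 21], array([234.4, 337.2]))]
[ 1.5203 -0.4305  1.7273]
```

The contact force of about 2 N along +x matches the shaft's 0.03 N·m, so I'll continue in small steps and watch for the force rise.

Emit:
carry_out([
  [0,0.0005,0.001],
  [0,0.001,0.002],
  [0.0005,0.0015,0.003],
  [0.0005,0.0015,0.003],
  [0.0005,0.0015,0.003],
], twist=[0.091,0.137,0.183,0.183,0.183], jaw=[255,255,255,255,255])

```text
time_s: 21.93
tool_pos: [0.5789, -0.2642, 0.0861]
tool_rot: [[0.003, 0.254, -0.967], [-0.002, -0.967, -0.254], [-1.0, 0.002, -0.002]]
wrist_force: [3.7, -1.1, 1.2]
width: 0.0005
```

Emit:
carry_out([
  [0,0.0004,0.001],
  [0.0003,0.0006,0.002],
  [0.0003,0.0006,0.002],
  [0.0003,0.0006,0.002],
], twist=[0.045,0.089,0.089,0.089], jaw=[255,255,255,255])

```text
time_s: 22.27
tool_pos: [0.5786, -0.265, 0.0862]
tool_rot: [[0.006, 0.167, -0.986], [-0.002, -0.986, -0.167], [-1.0, 0.002, -0.006]]
wrist_force: [6.0, -1.7, 0.6]
width: 0.0004
```

Run:
```python
from k3 import *
s=status.sense(); print(s['time_s'],s['tool_pos'],s['wrist_force'],s['moment'])
rows(np.arange(1.15,1.66,.1))
```

```text
22.2667 [ 0.5786 -0.265   0.0862] [ 6.0086 -1.7135  0.5931] [-0.1353 -1.3179 -0.0049]
1.15 [ 0.5788 -0.2645  0.0866] yaw -75.5 move [-0.0004 -0.0005 -0.0004] twist -0.085
1.25 [ 0.5775 -0.266   0.086 ] yaw -80.6 move [0.0002 0.0008 0.0012] twist 0.005
1.35 [ 0.576  -0.2674  0.0855] yaw -85.7 move [0.0007 0.002  0.0029] twist 0.093
1.45 [ 0.5744 -0.2687  0.085 ] yaw -90.7 move [0.0011 0.003  0.0047] twist 0.18
1.55 [ 0.5726 -0.2698  0.0847] yaw -95.7 move [0.0015 0.0038 0.0066] twist 0.267
1.65 [ 0.5708 -0.2708  0.0844] yaw -100.6 move [0.0017 0.0044 0.0086] twist 0.354
```

Emit:
carry_out([
  [0.0003,0.001,0.001],
  [0.0006,0.0015,0.002],
  [0.0006,0.0015,0.002],
  [0.0006,0.0015,0.002],
], twist=[0.045,0.089,0.089,0.089], jaw=[255,255,255,255])

```text
time_s: 22.6
tool_pos: [0.5775, -0.2665, 0.0857]
tool_rot: [[0.007, 0.079, -0.997], [-0.001, -0.997, -0.079], [-1.0, 0.002, -0.007]]
wrist_force: [8.6, -0.1, 0.0]
width: 0.0004
```

Emit:
carry_out([
  [0.0003,0.0005,0.001],
  [0.0005,0.001,0.002],
  [0.0005,0.001,0.002],
  [0.0005,0.001,0.002],
], twist=[0.045,0.089,0.089,0.089], jaw=[255,255,255,255])

```text
time_s: 22.93
tool_pos: [0.5756, -0.268, 0.0852]
tool_rot: [[0.007, -0.01, -1.0], [-0.002, -1.0, 0.01], [-1.0, 0.002, -0.007]]
wrist_force: [8.2, -0.5, -0.7]
width: 0.0007
```

Run:
```python
from k3 import *
s=status.sense(); print(s['time_s'],s['tool_pos'],s['wrist_force'],s['moment'])
rows(np.arange(1.25,1.66,.1))
```

```text
22.9333 [ 0.5756 -0.268   0.0852] [ 8.1904 -0.4511 -0.7439] [-0.1943 -1.6263  0.0401]
1.25 [ 0.5775 -0.266   0.086 ] yaw -80.6 move [-0.0008 -0.002  -0.0019] twist -0.173
1.35 [ 0.576  -0.2674  0.0855] yaw -85.7 move [-0.0003 -0.0006 -0.0004] twist -0.085
1.45 [ 0.5744 -0.2687  0.085 ] yaw -90.7 move [0.0001 0.0007 0.0012] twist 0.002
1.55 [ 0.5726 -0.2698  0.0847] yaw -95.7 move [0.0005 0.0018 0.003 ] twist 0.089
1.65 [ 0.5708 -0.2708  0.0844] yaw -100.6 move [0.0008 0.0028 0.0048] twist 0.176
```

The force has levelled off near 8.3 N while the tool keeps moving, so the clutch is slipping. I'll take one more small step, then back off and check.

Emit:
carry_out([
  [0.0002,0.0005,0.001],
  [0.0004,0.001,0.0018],
  [0.0004,0.001,0.0018],
], twist=[0.045,0.089,0.089], jaw=[255,255,255])

```text
time_s: 23.18
tool_pos: [0.5738, -0.2694, 0.0848]
tool_rot: [[0.008, -0.1, -0.995], [-0.002, -0.995, 0.1], [-1.0, 0.002, -0.008]]
wrist_force: [8.0, -2.4, 0.1]
width: 0.0008
```

Emit:
carry_out([
  [0,0,-0.005],
  [0,0,-0.012],
  [-0.01,0,-0.02],
  [-0.04,0,-0.02],
  [-0.08,0,-0.02],
  [-0.12,0,-0.02],
  [-0.12,0,0.02],
  [-0.12,0,0.06],
  [-0.12,0,0.1],
  [-0.12,0,0.14],
  [-0.12,0,0.18],
  [-0.12,0,0.22],
], twist=[0,0,0,0,0,0,0,0,0,0,0,0], jaw=[255,255,255,255,255,255,255,255,255,255,255,255])

```text
time_s: 24.18
tool_pos: [0.3493, -0.2454, 0.2029]
tool_rot: [[-0.003, -0.099, -0.995], [0.001, -0.995, 0.099], [-1.0, -0.001, 0.003]]
wrist_force: [0.4, -0.6, 0.9]
width: 0.0006
```

Run:
```python
from k3 import *
s=status.sense(); print(s['time_s'],s['tool_pos'],s['wrist_force'])
S=shot("scene","s9");T=shot("top","t9")
for nm,I in(("top",T),("scene",S)):
    for cl,a1,b1 in(("blue",100,125),("green",45,85),("yellow",22,35),("red",0,4)): print(nm,cl,blobs(mask(I,a1,b1,150,40)))
for th in(1.2,1.3,1.4,1.5,1.6,1.8): print(th,[np.round(bb(v,c,th),1).tolist() for v in("top","scene")])
cc=lambda I,y0,y1,x0,x1,w,h:cv2.resize(I[y0:y1,x0:x1],(w,h),interpolation=3)
o=np.hstack([cc(S,250,322,88,168,500,450),np.vstack([cc(T,190,280,270,420,300,180),cc(S,80,200,190,310,300,270)])])
cv2.imwrite("pics/c9.png",o[:,:,::-1])
```

```text
24.1833 [ 0.3493 -0.2454  0.2029] [ 0.4154 -0.6154  0.9167]
top blue [(99, [392, 237, 22, 6], array([402.4, 239.6]))]
top green [(28, [327, 209, 7, 6], array([330.1, 211.1])), (122, [115, 271, 19, 10], array([124.1, 275.9]))]
top yellow [(239, [328, 228, 18, 17], array([336.5, 235.9]))]
top red [(222, [314, 215, 18, 17], array([322.4, 222.8]))]
scene blue [(595, [327, 144, 32, 30], array([341.1, 160.4])), (377, [107, 264, 25, 25], array([118.6, 275.9])), (303, [212, 324, 44, 21], array([234.4, 337.2]))]
scene green [(144, [254, 101, 8, 21], array([257.8, 111.4]))]
scene yellow [(23, [169, 241, 12, 4], array([174.8, 242. ]))]
scene red [(115, [184, 237, 19, 8], array([192.3, 240.5]))]
1.2 [[[388.8, 233.4], [418.7, 246.2]], [[105.9, 262.6], [130.7, 290.2]]]
1.3 [[[388.9, 234.3], [418.6, 245.2]], [[105.1, 262.6], [131.5, 290.2]]]
1.4 [[[389.0, 235.2], [418.5, 244.2]], [[104.4, 262.7], [132.3, 290.1]]]
1.5 [[[389.1, 235.9], [418.4, 243.2]], [[103.7, 262.9], [133.0, 289.9]]]
1.6 [[[389.0, 234.9], [418.5, 244.2]], [[103.1, 263.2], [133.6, 289.6]]]
1.8 [[[388.8, 233.0], [418.7, 246.2]], [[102.2, 264.2], [134.5, 288.5]]]
```

View pics/c9.png

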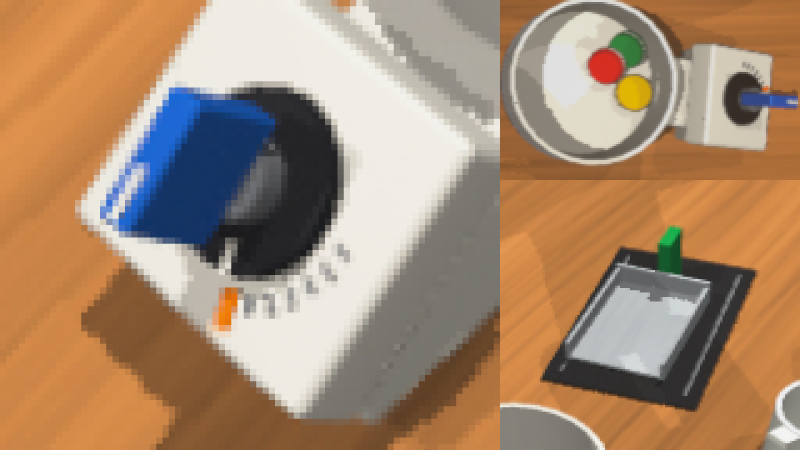

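The pointer sits at the orange mark and the bar's end has turned past it. All three caps are in the bowl and the tray lies flat. I'll run one numeric check of the bar angle before handing in.

Run:
```python
from k3 import *
q=lambda u:np.array(u)/6.25+[87.6,249.6]
for d in(0,.006,.01):
    o,D=ray("scene",[q((228,258)),b((220,240))]); P=o+D*(((c+n*d-o)@n)/(D@n))[:,None]-c
    print("disc h",d,"ptr now, before",np.arctan2(P@sl,P@wx),np.linalg.norm(P,axis=1))
# bar: top-face edge on the -y-most visible long side in scene: (100,228)->(172,90); +: (125,235)->(205,95)
for e in([(100,228),(172,90)],[(125,233),(208,98)]):
    o,D=ray("scene",[q(x) for x in e]); P=o+D*(((c+n*.052-o)@n)/(D@n))[:,None]; v=P[0]-P[1]
    print("bar ang",np.arctan2(v@sl,v@wx),"len",np.linalg.norm(v))
```

```text
disc h 0 ptr now, before [1.4586 0.482 ] [0.0234 0.0172]
disc h 0.006 ptr now, before [1.281  0.3145] [0.023  0.0207]
disc h 0.01 ptr now, before [1.1542 0.2267] [0.024 0.024]
bar ang 1.4764243486459165 len 0.04049363866491368
bar ang 1.560588192547794 len 0.04134925251516639
```

The bar is at about 1.5 rad, with edge lengths of 40–41 mm against a true 40. The pointer is at about 1.2, so the slip is about 0.3 rad, in the middle of the allowed range. Handing in.

```bash
python3 -c "
from workcell import close_job; print(close_job())"
```

```text
the job is handed in; nothing more can be done
None
```

I finished the job and handed it in at about 24 s of the 64 s limit. The hand-in gives no verdict.

- **Caps and tray:** I carried the tray to the bowl in a 60 N grip and rested it on the rim. With the grip eased to 5 N, raising the handle tipped the tray to about 40° and the caps slid out. I then levelled it, regripped it, and laid it back on the mat. The last pictures show all three caps in the bowl, with green partly under red. The tray is empty and flat on its mat, its centre about 13 mm from the mat's, and it was released with no force left on the gripper.
- **Knob:** I pushed the bar round with the shut fingers until the force levelled off near 8.3 N, which is about what the clutch should give at that lever arm. After backing off, the bar reads about 1.5 rad. The pointer reads 1.15 to 1.46 rad depending on the disc height I assume; 6–10 mm gives 1.15–1.28, in line with the 1.2 stop. That puts the slip at about 0.3 rad, but the pointer estimate is the least certain of the checks.
- **Bystanders:** the gripper never came near the bottles, the jug or the pacifier box. The blue areas of bottle_a and the box are in the same pixels as at the start. I did not check bottle_b and the jug that way.

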